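Comb the mould bars into rows

TASK

Pick up the rake and comb the four scattered blue bars along the tray until they lie in parallel rows, side by side with no gaps, against the red sprung stop. Keep the rake pressing the closed-up rows against the stop steadily with about 10 N for a good second, never hard (the stop may not see more than 16 N), then stand the rake back upright in the middle of its black pad, the way round it stood, and let go. Move the bars only with the rake, never with the fingers, do not lean hard on the tray, and leave the bottle, the well plate and the jar alone.

Things in the scene. Friction and masses are not known exactly. Their poses are not given: they have to be found in the camera images.
- tray: Fixed combing tray, white floor, green walls, 142 x 300 mm. Origin on the bench, on the centre line; its y axis runs along the tray towards the stop, its x axis across it. Floor top at z = 6 mm. Inner side walls at x = +-65 mm, their tops at z = 22 mm. The floor runs from y = -140 mm (open end, no wall) to the red stop, whose face is at y = +130 mm. Fixed back wall (top z = 24 mm) behind the stop, y = 154 to 160 mm.
- stop: Red sprung stop plate across the tray's +y end, 124 mm wide, top at z = 22 mm in the tray frame. Origin at the middle of the face that looks to the bars, 14 mm above the tray's underside. It gives way towards tray +y by about 1 mm per 12 N, no preload, and springs back.
- bar0: Blue aluminium mould bar, 80 x 10 x 10 mm, about 22 g (mass varies). Origin at its centre, x axis along its length. Starts flat on the tray floor, askew by up to 25 degrees from the tray's x axis; the bar nearest the open end keeps beyond y = -80 mm in the tray frame. The four are alike; their order in the rows is free.
- bar1: Blue aluminium mould bar, 80 x 10 x 10 mm, about 22 g (mass varies). Origin at its centre, x axis along its length. Starts flat on the tray floor, askew by up to 25 degrees from the tray's x axis; the bar nearest the open end keeps beyond y = -80 mm in the tray frame. The four are alike; their order in the rows is free.
- bar2: Blue aluminium mould bar, 80 x 10 x 10 mm, about 22 g (mass varies). Origin at its centre, x axis along its length. Starts flat on the tray floor, askew by up to 25 degrees from the tray's x axis; the bar nearest the open end keeps beyond y = -80 mm in the tray frame. The four are alike; their order in the rows is free.
- bar3: Blue aluminium mould bar, 80 x 10 x 10 mm, about 22 g (mass varies). Origin at its centre, x axis along its length. Starts flat on the tray floor, askew by up to 25 degrees from the tray's x axis; the bar nearest the open end keeps beyond y = -80 mm in the tray frame. The four are alike; their order in the rows is free.
- rake: Hand rake, 0.23 kg, upright. Origin under the grip's axis, level with the tine tips, z up. Orange grip 30 (x) x 24 (y), z 30 to 96 mm: grasp firmly across y from above, z 58 mm; comb along y. Yellow head 114 x 50, z 21 to 29 mm, two rows of six 6 mm tines at x -50 to 50 mm, y +-22 mm from the head's middle. The grip is clamped up to 10 mm off that middle in y, unmeasured: the pushing edge is 15 to 35 mm from the origin.
- pad: Fixed black rubber parking pad, 170 x 110 x 4 mm. Origin at the centre of its underside; the rake starts standing on it and goes back there, in the middle (its long side along the pad's long x side).
- bottle: Bystander: glass bottle with blue cap, 64 mm in diameter, 150 mm tall, origin under its centre.
- wellplate: Bystander: white well plate, 85 x 127 x 14 mm, origin under its centre.
- jar: Bystander: amber jar with white lid, 48 mm in diameter, 60 mm tall, origin under its centre.
There are look-alikes about, which are no part of the job. Leave any turquoise look-alike of the bar3 alone. What is shaped like the bar1 but yellow is not meant.

How it is judged:
By the outcome, as a careful person would: the job done as asked, in the order asked, and still so for the second after the job is handed in, with the robot touching nothing.
It also fails if it takes over 64 s, if anything falls off the work surface, if the arm or the gripper's body presses on something with over 40 N, if the wrist force passes 120 N, or if a joint passes its speed limit or range.

ROBOT

A 6-joint arm with a two-finger parallel gripper is mounted at the origin on the work surface. World frame = base frame: x ahead of the robot, y to its left, z up, the work surface at z = 0. Lengths are in m, angles in degrees, forces in N, time in s.
With the tool pointing down it reaches from about 0.35 to 0.875 m from the base axis. Payload 4.2 kg.
Tool frame: the origin (TCP) lies midway between the tips of the shut fingers; the grasp point (between the pads) lies 19 mm behind it; y points along the fingers, x is the direction in which the jaws open and shut, and the axes are right-handed (so a half turn about y gives the same grasp; the last joint's range is limited). The gripper opens to 87 mm and grips with 3 to 60 N. Pads are 19 mm wide; open, the fingers measure 117 mm over their backs; the gripper's body (75 mm by 190 mm) begins 51 mm behind the grasp point.
Start: joints at [78.931, 22.042, 0.453, 0, -68.411, -14.817], TCP at [0.273, 0.562, 0.183] pointing down, gripper open.
Joint ranges: [-179.83, 179.83], [-69.29, 118.12], [-61.27, 80.66], [-181.25, 117.63], [-171.15, -9.14], [-177.46, 177.46]. Speed limits (degrees/s): [159.86, 159.86, 180, 180, 180, 180].

INTERFACE

Orientations are given as a 3x3 rotation matrix whose columns are the frame's x, y, z axes.
In Python, from station import * gives the robot as it stands.
- The arm moves only by the tool jog_arm, never from a script. Its argument "series" is a list of rows, each a list of 3 entries, a list of its own where there are three numbers: the shift along the tool's x, y, z in m, then the turn, a rotation vector about the tool's x, y, z in degrees, then the finger opening in m, from 0 to 0.087. A call has 1 to 10 rows; each row shifts and turns the commanded pose from where the row before left it, along the tool's axes as they then stand; what a row does not reach is not made up. A row lasts 1/8 s, in which the tool goes at most 62.5 mm and 10.7 degrees, less where a joint would pass 70% of its speed; a pose out of reach is approached as far as the arm can. A call is refused whole if a number of a shift passes 0.0625 or a number of a turn 10.7, either way. A call with a gripper value outside its range is refused whole. The fingers move at their own pace and stop on an object; the grip force is fixed at half the most. Time passes only in rows, so rows that do not move let the fingers close. It gives the time, the measured TCP pose, the force and the opening at its end, in the units of the state.
- sense(): the state, without advancing time (a new reading comes with each control period).
- capture(name): name is "scene" or "top" or "wrist"; returns the picture (480x640x3 uint8, red, green, blue); there is no depth.
- camera_info(name): a dict with "fx", "fy", "cx", "cy" (pixels), "k1" (the pictures are not rectified: a ray, as slopes to the right and down, at radius r is drawn at 1 + k1 r^2 times it, then the intrinsics apply), "rvec" (rotation vector, rad) and "tvec" (3), from world to camera coordinates, as OpenCV has them. Camera axes: x right, y down, z forward; pixel columns grow to the right and rows downward; lengths in m; the calibration is good to about 2 mm. A picture is of the moment at which its call begins: read the wrist's pose just before it. camera_info takes no time and is no camera call; for the wrist camera it gives the pose at the moment of the call.
- finish_job(): hands the job in, once; it reports no verdict.
The state is a dict: "time_s": time; "joints": joint angles; "joint_velocities": joint speeds; "effort": joint torques, N m; "tcp_pos": TCP position; "ee_rot": TCP orientation; "wrist_force": force on the tool from outside, world axes, zero at the start; "moment": the same for the moment, N m; "gripper_width": opening from 0.0 (shut) to 1.0 (fully open).
Only numpy, scipy, OpenCV 4.12 (cv2) and the standard library are available. Lean on these libraries where they do the work, as an engineer would, in place of code of your own. Each camera call takes 0.05 s, during which the arm holds its last target. There are 200 camera calls.

## Working session

There is one attempt and no reset: what is moved stays moved. The work goes in short steps, Python scripts to look and compute and a tool call to move; the robot and the scene stay as the last step left them, time stands still between calls to the robot, and variables do not carry over. Pictures are saved under pics/ and viewed, about 8 in all and at most 12, crops included, and the job is handed in when it is done.

Besides the shell and the picture viewer there is one more tool, called as name(argument=value, ...) on one line, values as JSON. jog_arm: Moves the arm, as the interface text tells. Its arguments: {"type":"object","properties":{"series":{"type":"array","items":{"type":"array"}}},"required":["series"]}

```bash
ls; mkdir -p pics; python3 - <<'E'
from station import *
import cv2
s=sense(); print(s)
for n in("scene","top","wrist"):
    print(n,camera_info(n))
for n in("scene","top"):
    cv2.imwrite(f"pics/{n}0.png",capture(n)[:,:,::-1])
E
```

```text
pics
{'time_s': 0.0, 'joints': array([ 7.89307423e+01,  2.20911810e+01,  3.81798204e-01, -2.82686865e-02,
       -6.84087059e+01, -1.48150270e+01]), 'joint_velocities': array([-0.04655272,  0.00770274, -0.13380843,  0.06951082, -0.02543402,
        0.01536969]), 'effort': array([-9.33437263e-05, -3.90663171e+01,  1.87407535e+01,  4.21981484e+00,
        1.09972403e-02, -2.00363788e-04]), 'tcp_pos': array([0.27255792, 0.56171001, 0.18237089]), 'ee_rot': array([[-4.36717907e-01, -8.45928438e-04,  8.99598107e-01],
       [-8.99596031e-01, -1.93456904e-03, -4.36718718e-01],
       [ 2.10976743e-03, -9.99997771e-01,  8.38670774e-05]]), 'wrist_force': array([ 0.84705548, -0.45855225,  0.22906249]), 'moment': array([ 0.03784027,  0.00836934, -0.01789395]), 'gripper_width': 0.9989125366429518}
scene {'fx': 540.9552267506959, 'fy': 540.9552267506959, 'cx': 314.1733793770312, 'cy': 244.88287227393994, 'k1': 0.023294689208327887, 'rvec': array([ 1.97425151,  1.43100293, -0.59559158]), 'tvec': array([-0.16662381, -0.35413764,  1.60316334])}
top {'fx': 482.6401338583994, 'fy': 482.6401338583994, 'cx': 320.6667073475128, 'cy': 242.715557350323, 'k1': 0.022394269496159077, 'rvec': array([ 2.16042303, -2.1050596 ,  0.22322271]), 'tvec': array([-0.01937528,  0.55854862,  0.95581507])}
wrist {'fx': 431.78896219789294, 'fy': 431.78896219789294, 'cx': 320.5490897183208, 'cy': 233.03246683095944, 'k1': 0.029194637726769654, 'rvec': array([-1.57429888,  2.5142427 ,  0.36122631]), 'tvec': array([ 0.62379302, -0.03471327,  0.39089679])}
```

View pics/top0.png

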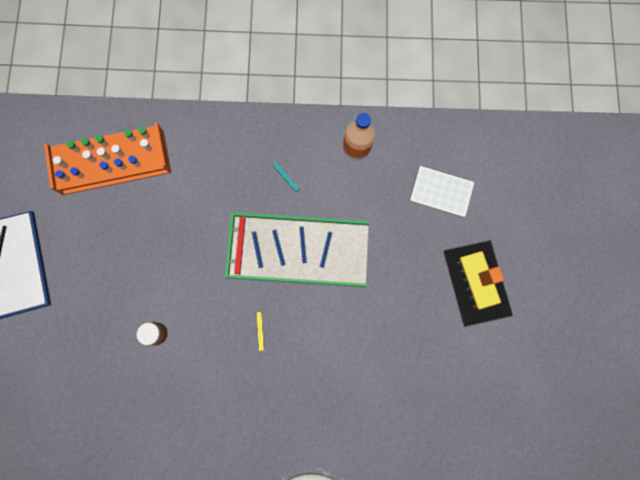

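View pics/scene0.png

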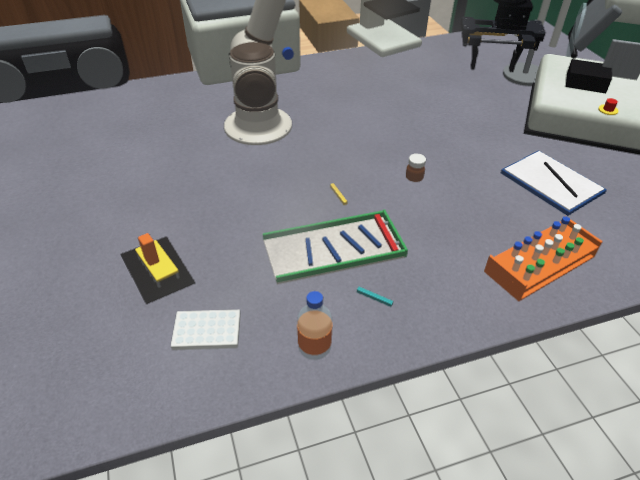

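```bash
cat > h.py <<'E'
from station import *
import cv2, numpy as np
def cast(info,px,z):
    K=np.array([[info['fx'],0,info['cx']],[0,info['fy'],info['cy']],[0,0,1]])
    d=np.array([info['k1'],0,0,0,0.])
    p=cv2.undistortPoints(np.array(px,float).reshape(-1,1,2),K,d).reshape(-1,2)
    R,_=cv2.Rodrigues(info['rvec']); t=np.array(info['tvec'])
    c=-R.T@t; v=np.c_[p,np.ones(len(p))]@R
    return c+v*((z-c[2])/v[:,2])[:,None]
RNG={'blue':((105,120,40),(125,255,200)),'red':((0,180,90),(4,255,255)),'red2':((174,150,90),(180,255,255)),'yellow':((23,120,90),(33,255,255)),
'orange':((6,170,120),(18,255,255)),'green':((55,120,60),(80,255,255)),'black':((0,0,0),(180,120,45))}
def blobs(img,col,amin=30):
    h=cv2.cvtColor(img,cv2.COLOR_RGB2HSV)
    m=cv2.inRange(h,*[np.array(x) for x in RNG[col]])
    c,_=cv2.findContours(m,cv2.RETR_EXTERNAL,cv2.CHAIN_APPROX_NONE)
    return [x for x in c if cv2.contourArea(x)>=amin],m
def rect(info,c,z):
    "min area rect in mm in the plane z: centre, long, short, angle of the long axis"
    w=cast(info,c.reshape(-1,2)+0.0,z)[:,:2]*1000
    (cx,cy),(a,b),_=r=cv2.minAreaRect(w.astype(np.float32))
    B=cv2.boxPoints(r); e=[B[1]-B[0],B[2]-B[1]]
    e=max(e,key=np.linalg.norm); ang=np.degrees(np.arctan2(e[1],e[0]))%180
    return np.round([cx,cy,max(a,b),min(a,b),ang],1)
E
python3 - <<'E'
from h import *
im=capture("top"); I=camera_info("top")
for col,z in [('blue',.016),('red',.022),('red2',.022),('yellow',.033),('orange',.1),('green',.022),('black',.004)]:
    for c in blobs(im,col)[0]:
        print(col,c.reshape(-1,2).mean(0).round(),rect(I,c,z))
E
```

```text
blue [326. 249.] [551.6 -16.7  74.5   5.2 167.5]
blue [257. 249.] [548.2 131.2  76.1   5.9  13.8]
blue [278. 247.] [553.2  85.4  75.7   5.4  16.9]
blue [303. 244.] [561.   33.4  73.3   5.6   6.5]
blue [ 34. 275.] [499.3 590.6 227.2  90.2 172.9]
blue [ 59. 174.] [702.9 568.   16.9  11.6  64.9]
blue [ 74. 171.] [710.2 537.7  16.3  12.   47.3]
blue [103. 165.] [726.1 476.9  16.5  12.2  47.1]
blue [118. 162.] [734.2 445.3  14.4  13.    5.5]
blue [132. 159.] [742.1 415.6  14.3  13.    5.2]
blue [363. 120.] [852.9 -95.3  34.   32.2   1.9]
red [240. 245.] [556.4 168.  120.5   9.2 177.9]
yellow [260. 331.] [375.2 115.1  77.    9.7   6.6]
yellow [480. 280.] [ 493.1 -343.2  116.6   53.8   18.3]
orange [495. 276.] [ 494.9 -350.    31.5   25.8    7.9]
orange [ 49. 166.] [690.5 544.7  93.4   5.9  14.8]
orange [353. 149.] [747.5 -65.1  45.5  24.6  66.3]
orange [104. 158.] [708.6 429.6 221.3 109.6 106.2]
green [286. 249.] [549.8  43.7 297.3 140.8  87.8]
black [476. 283.] [ 490.4 -347.2  165.2  104.8   13.9]
```

jog_arm(series=[[[0.003, 0, 0.06], [0, 5.5, 0], 0.087], [[0.003, 0, 0.06], [0, 5.5, 0], 0.087], [[0.003, 0, 0.06], [0, 5.5, 0], 0.087], [[0.003, 0, 0.06], [0, 5.5, 0], 0.087], [[0.003, 0, 0.06], [0, 5.5, 0], 0.087], [[0.003, 0, 0.06], [0, 5.5, 0], 0.087], [[0.003, 0, 0.06], [0, 5.5, 0], 0.087], [[0.003, 0, 0.06], [0, 5.5, 0], 0.087], [[0.003, 0, 0.06], [0, 5.5, 0], 0.087], [[0.003, 0, 0.06], [0, 5.5, 0], 0.087]])

```text
time_s: 1.4
tcp_pos: [0.6171, 0.0956, 0.1829]
ee_rot: [[-0.988, -0.001, 0.155], [-0.155, -0.0, -0.988], [0.001, -1.0, 0.0]]
wrist_force: [0.7, -0.0, 0.1]
gripper_width: 1.001
```

jog_arm(series=[[[0.003, 0, 0.06], [0, 5.5, 0], 0.087], [[0.003, 0, 0.06], [0, 5.5, 0], 0.087], [[0.003, 0, 0.06], [0, 5.5, 0], 0.087], [[0.003, 0, 0.06], [0, 5.5, 0], 0.087], [[0.003, 0, 0.06], [0, 5.5, 0], 0.087], [[0.003, 0, 0.06], [0, 5.5, 0], 0.087], [[0.003, 0, 0.06], [0, 5.5, 0], 0.087], [[0, 0, 0], [0, 10, 0], 0.087], [[0, 0, 0], [0, 10, 0], 0.087], [[0, 0, 0], [0, 10, 0], 0.087]])

```text
time_s: 2.65
tcp_pos: [0.5428, -0.3089, 0.183]
ee_rot: [[-0.504, -0.001, -0.864], [0.864, 0.0, -0.504], [0.001, -1.0, 0.001]]
wrist_force: [0.0, 0.4, 0.4]
gripper_width: 0.998
```

```bash
cat >> h.py <<'E'
def local(target,yaw=None):
    "shift (mm) from the measured TCP to a world target, in tool axes, and turn about tool y to bring tool x to yaw"
    s=sense(); R=s['ee_rot']; d=R.T@(np.array(target)-s['tcp_pos'])*1000
    y0=np.degrees(np.arctan2(R[1,0],R[0,0]))
    print('t',round(s['time_s'],2),'tcp',s['tcp_pos'].round(4),'yaw',y0.round(2),'tilt',R[:,1].round(4),'shift',d.round(1),
      'turn',None if yaw is None else round(-((yaw-y0+180)%360-180),2),'F',s['wrist_force'].round(1),'j6',s['joints'][5].round(1))
E
python3 - <<'E'
from h import *
local([.494,-.348,.183],108)
cv2.imwrite("pics/w1.png",capture("wrist")[:,:,::-1])
E
```

```text
t 2.65 tcp [ 0.5428 -0.3089  0.183 ] yaw 120.24 tilt [-9.e-04  4.e-04 -1.e+00] shift [-9.2 -0.  61.9] turn 12.24 F [0.  0.4 0.4] j6 -44.9
```

View pics/w1.png

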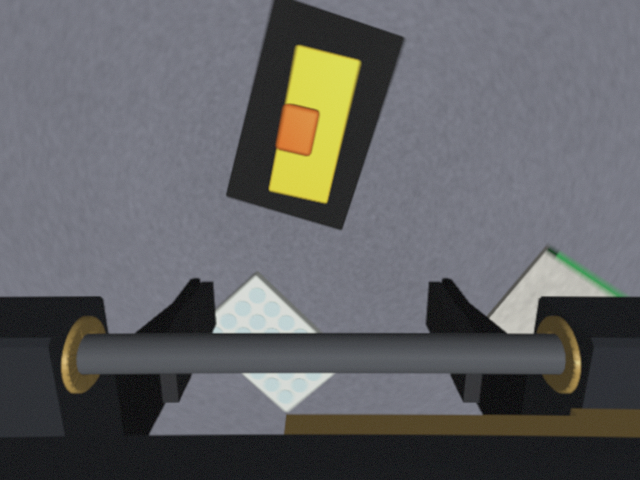

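The wrist view shows the black pad around (315,115), the yellow head around (315,125) and the orange grip at (298,130), off the head's middle. I'll cast these.

```bash
python3 - <<'E'
from h import *
I=camera_info("wrist");im=capture("wrist")
for col,z in [('yellow',.033),('orange',.1),('black',.004)]:
    for c in blobs(im,col,400)[0]:
        print(col,c.reshape(-1,2).mean(0).round(),rect(I,c,z))
g=[c for c in blobs(im,'orange',400)[0]][0]
local([.494,-.348,.183],108)
E
```

```text
yellow [313. 125.] [ 493.6 -345.6  114.3   50.6   18.1]
orange [295. 129.] [ 496.  -354.1   29.3   23.1   18.2]
black [563. 356.] [566.4 -22.  146.6 132.7 119.6]
black [251. 424.] [ 722.6 -202.8  685.1  214.4  119. ]
black [458. 316.] [ 565.4 -130.4   80.1   59.2  120.3]
black [183. 315.] [ 707.9 -376.9   78.5   59.2  119.7]
black [310. 112.] [ 490.6 -349.6  167.2  107.4   14. ]
t 2.75 tcp [ 0.543  -0.3087  0.183 ] yaw 120.61 tilt [-8.e-04  4.e-04 -1.e+00] shift [-8.9  0.1 62.1] turn 12.61 F [ 0.2  0.1 -0.1] j6 -44.6
```

jog_arm(series=[[[-0.0075, 0, 0.032], [0, 0, 0], 0.087], [[-0.0076, 0, 0.0316], [0, 0, 0], 0.087], [[0, 0, 0], [0, 6.3, 0], 0.087], [[0, 0, 0], [0, 6.2, 0], 0.087], [[0, 0.02, 0], [0, 0, 0], 0.06], [[0, 0.02, 0], [0, 0, 0], 0.06], [[0, 0, 0], [0, 0, 0], 0.06]])

```text
time_s: 3.62
tcp_pos: [0.4951, -0.3534, 0.1416]
ee_rot: [[-0.313, -0.004, -0.95], [0.95, 0.002, -0.313], [0.003, -1.0, 0.003]]
wrist_force: [-0.5, 0.2, -0.4]
gripper_width: 0.754
```

```bash
python3 - <<'E'
from h import *
local([.496,-.354,.043],108.1)
I=camera_info("wrist");im=capture("wrist")
for col,z in [('yellow',.033),('orange',.1)]:
    for c in blobs(im,col,400)[0]:
        print(col,c.reshape(-1,2).mean(0).round(),rect(I,c,z))
E
```

```text
t 3.62 tcp [ 0.4951 -0.3534  0.1416] yaw 108.25 tilt [-0.0039  0.0019 -1.    ] shift [-1.1 98.6 -1. ] turn 0.15 F [-0.5  0.2 -0.4] j6 -51.4
yellow [330. 213.] [ 493.5 -345.8  114.9   50.7   18. ]
orange [319. 235.] [ 490.1 -356.2   40.4   22.8   18.2]
```

jog_arm(series=[[[-0.001, 0.03, -0.001], [0, 0, 0], 0.06], [[0, 0.03, 0], [0, 0, 0], 0.06], [[0, 0.025, 0], [0, 0, 0], 0.06], [[0, 0.013, 0], [0, 0, 0], 0.06], [[0, 0, 0], [0, 0, 0], 0.06], [[0, 0, 0], [0, 0, 0], 0.02], [[0, 0, 0], [0, 0, 0], 0.01], [[0, 0, 0], [0, 0, 0], 0.01], [[0, 0, 0], [0, 0, 0], 0.01], [[0, 0, 0], [0, 0, 0], 0.01]])

```text
time_s: 4.92
tcp_pos: [0.4975, -0.3546, 0.0457]
ee_rot: [[-0.311, 0.0, -0.95], [0.95, 0.0, -0.311], [0.0, -1.0, -0.0]]
wrist_force: [0.3, 0.9, 1.1]
gripper_width: 0.271
```

```bash
python3 - <<'E'
from h import *
local([.496,-.354,.043],108.1); print(sense()['gripper_width']*87)
E
```

```text
t 4.92 tcp [ 0.4975 -0.3546  0.0457] yaw 108.11 tilt [ 1.e-04  1.e-04 -1.e+00] shift [1.1 2.7 1.3] turn 0.01 F [0.3 0.9 1.1] j6 -51.6
23.57823584010105
```

jog_arm(series=[[[0, -0.01, 0], [0, 0, 0], 0.01], [[0, -0.03, 0], [0, 0, 0], 0.01], [[0, -0.045, 0], [0, 0, 0], 0.01], [[0.05, 0, -0.0265], [0, 0, 0], 0.01], [[0.05, 0, -0.0265], [0, 0, 0], 0.01], [[0.05, 0, -0.0265], [0, 0, 0], 0.01], [[0.05, 0, -0.0265], [0, 0, 0], 0.01], [[0.05, 0, -0.026], [0, 10, 0], 0.01], [[0, 0, 0], [0, 10.3, 0], 0.01], [[0, 0, 0], [0, 0, 0], 0.01]])

```text
time_s: 6.18
tcp_pos: [0.545, -0.0759, 0.1306]
ee_rot: [[0.033, -0.0, -0.999], [0.999, 0.0, 0.033], [0.0, -1.0, 0.0]]
wrist_force: [-0.8, -0.5, -2.5]
gripper_width: 0.27
```

```bash
python3 - <<'E'
from h import *
local([.5453,-.0752,.13],87.8)
im=capture("wrist");cv2.imwrite("pics/w2.png",im[:,:,::-1]); I=camera_info("wrist")
t=capture("top");cv2.imwrite("pics/t2.png",t[:,:,::-1])
J=camera_info("top")
for col,z in [('red',.022),('green',.022),('blue',.016)]:
  for n,a,i in(("w",im,I),("t",t,J)):
    for c in blobs(a,col,40)[0]:
        print(n,col,c.reshape(-1,2).mean(0).round(),rect(i,c,z))
E
```

```text
t 6.17 tcp [ 0.545  -0.0759  0.1306] yaw 88.11 tilt [-4.e-04  0.e+00 -1.e+00] shift [ 0.7  0.6 -0.3] turn 0.31 F [-0.8 -0.5 -2.5] j6 -100.8
w red [636. 275.] [598.5 159.2  39.7   8.1   9.4]
w green [508. 298.] [617.4  69.3 197.8  11.7  87.8]
w green [458. 123.] [482.   19.5 249.7   5.5  87.9]
t green [331. 283.] [478.7 -30.5 142.6   4.1  87.8]
w blue [462. 229.] [561.8  30.2  79.4  10.    6.4]
w blue [397. 219.] [552.6 -19.5  78.5   9.6 167.6]
w blue [532. 217.] [554.3  82.1  79.9  11.   17. ]
w blue [595. 207.] [548.7 127.   80.   12.7  13.9]
t blue [ 34. 275.] [499.3 590.4 227.2  90.7 172.9]
t blue [363. 120.] [852.9 -95.3  34.   32.1   1.9]
```

View pics/w2.png

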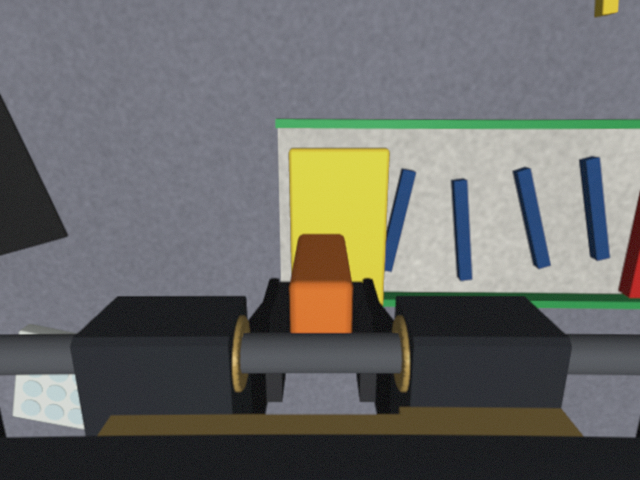

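jog_arm(series=[[[-0.004, 0, 0], [0, 0.3, 0], 0.01], [[0, 0.025, 0], [0, 0, 0], 0.01], [[0, 0.025, 0], [0, 0, 0], 0.01], [[0, 0.02, 0], [0, 0, 0], 0.01], [[0, 0.006, 0], [0, 0, 0], 0.01], [[0, 0, 0], [0, 0, 0], 0.01], [[0, 0, 0], [0, 0, 0], 0.01]])

```text
time_s: 7.15
tcp_pos: [0.5459, -0.0808, 0.0555]
ee_rot: [[0.042, 0.002, -0.999], [0.999, 0.0, 0.042], [0.0, -1.0, -0.002]]
wrist_force: [0.2, -0.7, -2.1]
gripper_width: 0.274
```

```bash
python3 - <<'E'
from h import *
local([.5453,-.0752,.0493],87.8)
im=capture("wrist"); I=camera_info("wrist")
for c in blobs(im,'yellow',400)[0]: print(rect(I,c,sense()['tcp_pos'][2]-.0417+.029))
E
```

```text
t 7.15 tcp [ 0.5459 -0.0808  0.0555] yaw 87.62 tilt [ 0.002  0.    -1.   ] shift [5.6 6.2 0.8] turn -0.18 F [ 0.2 -0.7 -2.1] j6 -100.8
[529.6 -71.   83.4  49.  177.6]
```

jog_arm(series=[[[0, 0.003, 0], [0, 0, 0], 0.01], [[0, 0.003, 0], [0, 0, 0], 0.01], [[0, 0, 0], [0, 0, 0], 0.01], [[0.004, 0, 0], [0, 0, 0], 0.01], [[0.005, 0, 0], [0, 0, 0], 0.01], [[0.005, 0, 0], [0, 0, 0], 0.01], [[0.005, 0, 0], [0, 0, 0], 0.01], [[0.005, 0, 0], [0, 0, 0], 0.01], [[0.005, 0, 0], [0, 0, 0], 0.01], [[0.005, 0, 0], [0, 0, 0], 0.01]])

```text
time_s: 8.45
tcp_pos: [0.5465, -0.0463, 0.0485]
ee_rot: [[0.042, -0.0, -0.999], [0.999, -0.0, 0.042], [-0.0, -1.0, 0.0]]
wrist_force: [0.2, -0.4, -1.9]
gripper_width: 0.273
```

```bash
python3 - <<'E'
from h import *
local([.5465,-.04,.0493],87.8)
im=capture("wrist"); I=camera_info("wrist")
cv2.imwrite("pics/w3.png",im[:,:,::-1])
for c in blobs(im,'blue',100)[0]: print(rect(I,c,.016))
E
```

```text
t 8.45 tcp [ 0.5465 -0.0463  0.0485] yaw 87.62 tilt [-0.e+00 -1.e-04 -1.e+00] shift [ 6.3 -0.8  0.2] turn -0.18 F [ 0.2 -0.4 -1.9] j6 -104.5
[550.8  30.7  58.4  10.1   6.4]
[554.3  83.4  80.9  11.6  17. ]
[552.1  -5.8  79.9   7.1 178.5]
[548.6 128.1  81.1  13.7  13.7]
```

View pics/w3.png

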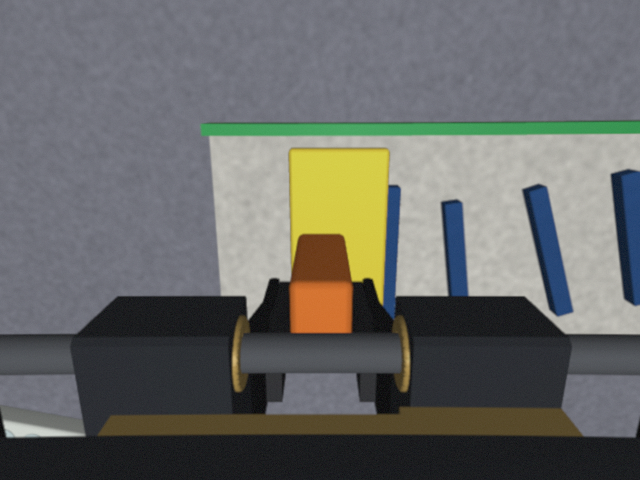

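jog_arm(series=[[[0.007, 0, 0], [0, 0, 0], 0.01], [[0.007, 0, 0], [0, 0, 0], 0.01], [[0.007, 0, 0], [0, 0, 0], 0.01], [[0.007, 0, 0], [0, 0, 0], 0.01], [[0.007, 0, 0], [0, 0, 0], 0.01], [[0.007, 0, 0], [0, 0, 0], 0.01], [[0.007, 0, 0], [0, 0, 0], 0.01], [[0.007, 0, 0], [0, 0, 0], 0.01], [[0.007, 0, 0], [0, 0, 0], 0.01], [[0.007, 0, 0], [0, 0, 0], 0.01]])

```text
time_s: 9.75
tcp_pos: [0.5493, 0.0237, 0.0484]
ee_rot: [[0.042, -0.0, -0.999], [0.999, -0.0, 0.042], [-0.0, -1.0, 0.0]]
wrist_force: [-0.3, -0.4, -2.4]
gripper_width: 0.269
```

jog_arm(series=[[[0.006, 0, 0], [0, 0, 0], 0.01], [[0.006, 0, 0], [0, 0, 0], 0.01], [[0.006, 0, 0], [0, 0, 0], 0.01], [[0.006, 0, 0], [0, 0, 0], 0.01], [[0.005, 0, 0], [0, 0, 0], 0.01], [[0.005, 0, 0], [0, 0, 0], 0.01], [[0, 0, 0], [0, 0, 0], 0.01], [[0, 0, 0], [0, 0, 0], 0.01], [[0, 0, 0], [0, 0, 0], 0.01]])

```text
time_s: 10.88
tcp_pos: [0.5508, 0.0572, 0.0484]
ee_rot: [[0.042, 0.0, -0.999], [0.999, 0.0, 0.042], [0.0, -1.0, -0.0]]
wrist_force: [0.2, 0.1, -1.8]
gripper_width: 0.273
```

```bash
python3 - <<'E'
from h import *
local([.5515,.0897,.0493],87.8)
im=capture("wrist"); I=camera_info("wrist")
cv2.imwrite("pics/w4.png",im[:,:,::-1])
for k,z in(('blue',.016),('red',.022)):
  for c in blobs(im,k,100)[0]: print(k,rect(I,c,z))
E
```

```text
t 10.88 tcp [0.5508 0.0572 0.0484] yaw 87.6 tilt [ 0.e+00  1.e-04 -1.e+00] shift [32.5 -0.9  0.7] turn -0.2 F [ 0.2  0.1 -1.8] j6 -115.1
blue [553.  112.6  81.5  49.6   8.3]
red [537.9 167.8  86.7  11.5 177.8]
```

View pics/w4.png

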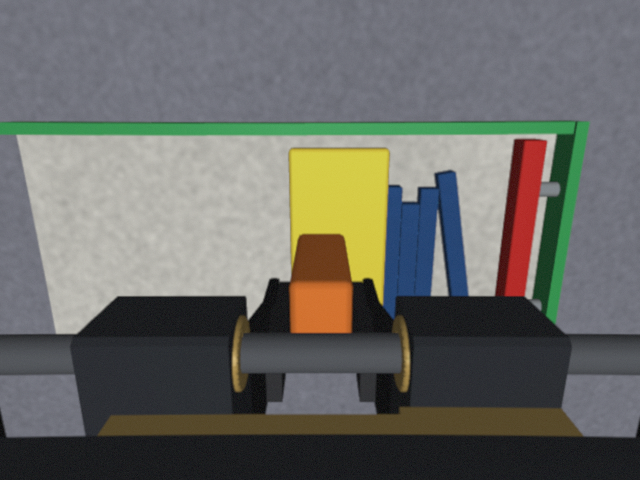

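jog_arm(series=[[[0.005, 0, 0], [0, 0, 0], 0.01], [[0.005, 0, 0], [0, 0, 0], 0.01], [[0.005, 0, 0], [0, 0, 0], 0.01], [[0.004, 0, 0], [0, 0, 0], 0.01], [[0.003, 0, 0], [0, 0, 0], 0.01], [[0.002, 0, 0], [0, 0, 0], 0.01], [[0.001, 0, 0], [0, 0, 0], 0.01], [[0.001, 0, 0], [0, 0, 0], 0.01], [[0, 0, 0], [0, 0, 0], 0.01], [[0, 0, 0], [0, 0, 0], 0.01]])

```text
time_s: 12.18
tcp_pos: [0.5519, 0.0833, 0.0485]
ee_rot: [[0.042, 0.0, -0.999], [0.999, 0.0, 0.042], [0.0, -1.0, -0.0]]
wrist_force: [0.6, -0.5, -1.9]
gripper_width: 0.272
```

```bash
python3 - <<'E'
from h import *
local([.5515,.0897,.0493],87.8)
im=capture("wrist"); I=camera_info("wrist")
cv2.imwrite("pics/w5.png",im[:,:,::-1])
for k,z in(('blue',.016),('red',.022)):
  for c in blobs(im,k,100)[0]: print(k,rect(I,c,z))
E
```

```text
t 12.18 tcp [0.5519 0.0833 0.0485] yaw 87.6 tilt [ 1.e-04  2.e-04 -1.e+00] shift [ 6.4 -0.8  0.7] turn -0.2 F [ 0.6 -0.5 -1.9] j6 -117.6
blue [555.1 138.4  87.   36.  177.5]
red [537.9 167.7  86.9  11.5 177.5]
```

jog_arm(series=[[[0.001, 0, 0], [0, 0, 0], 0.01], [[0.001, 0, 0], [0, 0, 0], 0.01], [[0.0005, 0, 0], [0, 0, 0], 0.01], [[0.0005, 0, 0], [0, 0, 0], 0.01], [[0.0003, 0, 0], [0, 0, 0], 0.01], [[0.0002, 0, 0], [0, 0, 0], 0.01], [[0, 0, 0], [0, 0, 0], 0.01]])

```text
time_s: 13.1
tcp_pos: [0.552, 0.0867, 0.0485]
ee_rot: [[0.042, 0.0, -0.999], [0.999, -0.0, 0.042], [-0.0, -1.0, -0.0]]
wrist_force: [0.2, -1.5, -2.3]
gripper_width: 0.27
```

jog_arm(series=[[[0.0003, 0, 0], [0, 0, 0], 0.01], [[0.0003, 0, 0], [0, 0, 0], 0.01], [[0.0003, 0, 0], [0, 0, 0], 0.01], [[0, 0, 0], [0, 0, 0], 0.01]])

```text
time_s: 13.6
tcp_pos: [0.5521, 0.0877, 0.0485]
ee_rot: [[0.042, 0.0, -0.999], [0.999, 0.0, 0.042], [0.0, -1.0, -0.0]]
wrist_force: [-0.2, -0.5, -1.7]
gripper_width: 0.274
```

jog_arm(series=[[[0.0003, 0, 0], [0, 0, 0], 0.01], [[0.0003, 0, 0], [0, 0, 0], 0.01], [[0.0003, 0, 0], [0, 0, 0], 0.01], [[0, 0, 0], [0, 0, 0], 0.01]])

```text
time_s: 14.1
tcp_pos: [0.5521, 0.0883, 0.0485]
ee_rot: [[0.042, -0.0, -0.999], [0.999, -0.0, 0.042], [-0.0, -1.0, 0.0]]
wrist_force: [-0.3, -3.0, -0.5]
gripper_width: 0.275
```

jog_arm(series=[[[0.0003, 0, 0], [0, 0, 0], 0.01], [[0.0003, 0, 0], [0, 0, 0], 0.01], [[0, 0, 0], [0, 0, 0], 0.01]])

```text
time_s: 14.48
tcp_pos: [0.5521, 0.0887, 0.0486]
ee_rot: [[0.042, -0.0, -0.999], [0.999, -0.001, 0.042], [-0.001, -1.0, 0.0]]
wrist_force: [0.3, -4.7, -0.6]
gripper_width: 0.277
```

```bash
python3 - <<'E'
from h import *
local([.5515,.0897,.0493],87.8)
im=capture("wrist"); I=camera_info("wrist")
cv2.imwrite("pics/w6.png",im[100:400,250:650,::-1])
for k,z in(('blue',.016),('red',.022)):
  for c in blobs(im,k,100)[0]: print(k,rect(I,c,z))
E
```

```text
t 14.47 tcp [0.5521 0.0887 0.0486] yaw 87.62 tilt [-3.e-04 -7.e-04 -1.e+00] shift [ 1.  -0.7  0.6] turn -0.18 F [ 0.3 -4.7 -0.6] j6 -118.2
blue [554.9 143.4  86.3  36.6 177.6]
red [537.8 168.2  86.9  11.5 177.7]
```

View pics/w6.png

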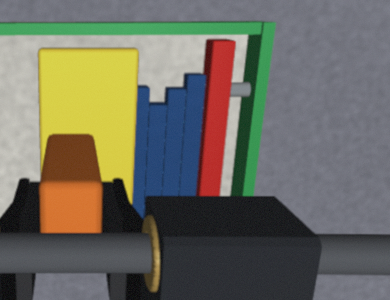

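jog_arm(series=[[[0.0003, 0, 0], [0, 0, 0], 0.01], [[0.0003, 0, 0], [0, 0, 0], 0.01], [[0, 0, 0], [0, 0, 0], 0.01]])

```text
time_s: 14.9
tcp_pos: [0.5521, 0.089, 0.0486]
ee_rot: [[0.041, -0.0, -0.999], [0.999, -0.001, 0.041], [-0.001, -1.0, 0.0]]
wrist_force: [0.7, -6.6, -0.2]
gripper_width: 0.273
```

```bash
python3 - <<'E'
from h import *
local([.5515,.0897,.0493],87.8)
E
```

```text
t 14.9 tcp [0.5521 0.089  0.0486] yaw 87.62 tilt [-5.0e-04 -1.2e-03 -1.0e+00] shift [ 0.7 -0.7  0.6] turn -0.18 F [ 0.7 -6.6 -0.2] j6 -118.2
```

jog_arm(series=[[[0.0003, 0, 0], [0, 0, 0], 0.01], [[0.0003, 0, 0], [0, 0, 0], 0.01], [[0.0003, 0, 0], [0, 0, 0], 0.01], [[0, 0, 0], [0, 0, 0], 0.01]])

```text
time_s: 15.4
tcp_pos: [0.552, 0.0893, 0.0487]
ee_rot: [[0.041, -0.001, -0.999], [0.999, -0.002, 0.041], [-0.002, -1.0, 0.001]]
wrist_force: [0.8, -7.1, 1.5]
gripper_width: 0.274
```

jog_arm(series=[[[0, 0, 0], [0, 0, 0], 0.01]])

```text
time_s: 15.52
tcp_pos: [0.552, 0.0893, 0.0487]
ee_rot: [[0.041, -0.001, -0.999], [0.999, -0.002, 0.041], [-0.002, -1.0, 0.001]]
wrist_force: [0.9, -7.2, 0.0]
gripper_width: 0.271
```

jog_arm(series=[[[0.0003, 0, 0], [0, 0, 0], 0.01], [[0.0003, 0, 0], [0, 0, 0], 0.01], [[0, 0, 0], [0, 0, 0], 0.01]])

```text
time_s: 15.9
tcp_pos: [0.5519, 0.0896, 0.0488]
ee_rot: [[0.041, -0.001, -0.999], [0.999, -0.003, 0.041], [-0.003, -1.0, 0.001]]
wrist_force: [0.9, -8.2, 0.8]
gripper_width: 0.274
```

jog_arm(series=[[[0, 0, 0], [0, 0, 0], 0.01]])

```text
time_s: 16.02
tcp_pos: [0.552, 0.0896, 0.0488]
ee_rot: [[0.041, -0.001, -0.999], [0.999, -0.003, 0.041], [-0.003, -1.0, 0.001]]
wrist_force: [0.0, -9.1, 1.9]
gripper_width: 0.272
```

jog_arm(series=[[[0, 0, 0], [0, 0, 0], 0.01]])

```text
time_s: 16.15
tcp_pos: [0.5519, 0.0896, 0.0488]
ee_rot: [[0.041, -0.001, -0.999], [0.999, -0.003, 0.041], [-0.003, -1.0, 0.001]]
wrist_force: [0.6, -8.2, 1.1]
gripper_width: 0.27
```

jog_arm(series=[[[0.0002, -0.0003, 0], [0, 0, 0], 0.01], [[0.0002, -0.0003, 0], [0, 0, 0], 0.01], [[0, 0, 0], [0, 0, 0], 0.01]])

```text
time_s: 16.52
tcp_pos: [0.5518, 0.0901, 0.049]
ee_rot: [[0.042, -0.002, -0.999], [0.999, -0.002, 0.042], [-0.003, -1.0, 0.001]]
wrist_force: [1.3, -7.5, -0.2]
gripper_width: 0.273
```

jog_arm(series=[[[0, 0, 0], [0, 0, 0], 0.01]])

```text
time_s: 16.65
tcp_pos: [0.5518, 0.0901, 0.0491]
ee_rot: [[0.042, -0.001, -0.999], [0.999, -0.002, 0.042], [-0.003, -1.0, 0.001]]
wrist_force: [0.1, -6.8, -0.4]
gripper_width: 0.274
```

jog_arm(series=[[[0, 0, 0], [0, 0, 0], 0.01]])

```text
time_s: 16.77
tcp_pos: [0.5518, 0.0901, 0.0491]
ee_rot: [[0.042, -0.001, -0.999], [0.999, -0.002, 0.042], [-0.002, -1.0, 0.001]]
wrist_force: [0.3, -7.5, -0.5]
gripper_width: 0.274
```

jog_arm(series=[[[0.0003, -0.0004, 0], [0, 0, 0], 0.01], [[0.0003, 0, 0], [0, 0, 0], 0.01], [[0, 0, 0], [0, 0, 0], 0.01]])

```text
time_s: 17.15
tcp_pos: [0.5516, 0.0904, 0.0492]
ee_rot: [[0.042, -0.002, -0.999], [0.999, -0.003, 0.042], [-0.003, -1.0, 0.002]]
wrist_force: [1.7, -8.8, -0.9]
gripper_width: 0.268
```

jog_arm(series=[[[0, 0, 0], [0, 0, 0], 0.01]])

```text
time_s: 17.27
tcp_pos: [0.5516, 0.0904, 0.0492]
ee_rot: [[0.042, -0.002, -0.999], [0.999, -0.003, 0.042], [-0.003, -1.0, 0.002]]
wrist_force: [1.1, -8.5, -1.6]
gripper_width: 0.271
```

jog_arm(series=[[[0, 0, 0], [0, 0, 0], 0.01]])

```text
time_s: 17.4
tcp_pos: [0.5517, 0.0904, 0.0492]
ee_rot: [[0.042, -0.002, -0.999], [0.999, -0.003, 0.042], [-0.003, -1.0, 0.002]]
wrist_force: [1.0, -8.2, -1.0]
gripper_width: 0.27
```

jog_arm(series=[[[0.0003, -0.0001, 0], [0, 0, 0], 0.01], [[0.0002, 0, 0], [0, 0, 0], 0.01], [[0, 0, 0], [0, 0, 0], 0.01], [[0, 0, 0], [0, 0, 0], 0.01]])

```text
time_s: 17.9
tcp_pos: [0.5516, 0.0908, 0.0493]
ee_rot: [[0.042, -0.002, -0.999], [0.999, -0.003, 0.042], [-0.003, -1.0, 0.002]]
wrist_force: [1.5, -9.2, -0.9]
gripper_width: 0.271
```

jog_arm(series=[[[0, 0, 0], [0, 0, 0], 0.01], [[0, 0, 0], [0, 0, 0], 0.01]])

```text
time_s: 18.15
tcp_pos: [0.5517, 0.0907, 0.0494]
ee_rot: [[0.042, -0.002, -0.999], [0.999, -0.003, 0.042], [-0.003, -1.0, 0.002]]
wrist_force: [1.2, -8.9, -0.3]
gripper_width: 0.273
```

jog_arm(series=[[[0, 0, 0], [0, 0, 0], 0.01], [[0, 0, 0], [0, 0, 0], 0.01]])

```text
time_s: 18.4
tcp_pos: [0.5516, 0.0907, 0.0494]
ee_rot: [[0.042, -0.002, -0.999], [0.999, -0.003, 0.042], [-0.003, -1.0, 0.002]]
wrist_force: [1.3, -9.1, -0.5]
gripper_width: 0.274
```

jog_arm(series=[[[0.0003, 0, 0], [0, 0, 0], 0.01], [[0, 0, 0], [0, 0, 0], 0.01], [[0, 0, 0], [0, 0, 0], 0.01], [[0, 0, 0], [0, 0, 0], 0.01], [[0, 0, 0], [0, 0, 0], 0.01]])

```text
time_s: 19.02
tcp_pos: [0.5516, 0.091, 0.0494]
ee_rot: [[0.041, -0.002, -0.999], [0.999, -0.003, 0.041], [-0.003, -1.0, 0.002]]
wrist_force: [1.8, -9.5, 0.5]
gripper_width: 0.272
```

jog_arm(series=[[[0, 0, 0], [0, 0, 0], 0.01], [[0, 0, 0], [0, 0, 0], 0.01], [[0, 0, 0], [0, 0, 0], 0.01], [[0, 0, 0], [0, 0, 0], 0.01], [[0, 0, 0], [0, 0, 0], 0.01], [[0, 0, 0], [0, 0, 0], 0.01]])

```text
time_s: 19.77
tcp_pos: [0.5516, 0.091, 0.0495]
ee_rot: [[0.042, -0.002, -0.999], [0.999, -0.003, 0.042], [-0.003, -1.0, 0.002]]
wrist_force: [1.7, -8.9, -0.6]
gripper_width: 0.273
```

jog_arm(series=[[[0, 0, 0], [0, 0, 0], 0.01], [[0, 0, 0], [0, 0, 0], 0.01], [[0, 0, 0], [0, 0, 0], 0.01], [[0, 0, 0], [0, 0, 0], 0.01], [[0, 0, 0], [0, 0, 0], 0.01], [[0, 0, 0], [0, 0, 0], 0.01]])

```text
time_s: 20.52
tcp_pos: [0.5517, 0.091, 0.0495]
ee_rot: [[0.041, -0.002, -0.999], [0.999, -0.003, 0.041], [-0.003, -1.0, 0.002]]
wrist_force: [1.3, -9.1, -1.1]
gripper_width: 0.273
```

```bash
python3 - <<'E'
from h import *
local([.5515,.0897,.0493],87.8)
im=capture("wrist"); I=camera_info("wrist")
cv2.imwrite("pics/w7.png",cv2.resize(im[110:330,360:540,::-1],None,fx=2.5,fy=2.5))
for k,z in(('blue',.016),('red',.022)):
  for c in blobs(im,k,100)[0]: print(k,rect(I,c,z))
E
```

```text
t 20.52 tcp [0.5517 0.091  0.0495] yaw 87.62 tilt [-0.0021 -0.0033 -1.    ] shift [-1.3  0.2  0.1] turn -0.18 F [ 1.3 -9.1 -1.1] j6 -118.5
blue [555.2 144.2  86.7  35.9 177.5]
red [537.7 168.6  86.7  11.6 177.7]
```

View pics/w7.png

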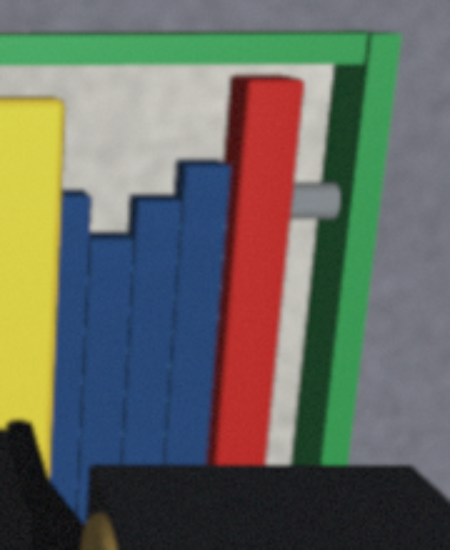

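jog_arm(series=[[[0.0003, -0.0002, 0], [0, 0, 0], 0.01], [[0.0002, 0, 0], [0, 0, 0], 0.01], [[0, 0, 0], [0, 0, 0], 0.01], [[0, 0, 0], [0, 0, 0], 0.01], [[0, 0, 0], [0, 0, 0], 0.01]])

```text
time_s: 21.2
tcp_pos: [0.5516, 0.0913, 0.0497]
ee_rot: [[0.041, -0.002, -0.999], [0.999, -0.004, 0.041], [-0.004, -1.0, 0.002]]
wrist_force: [1.9, -10.1, 0.6]
gripper_width: 0.271
```

jog_arm(series=[[[0, 0, 0], [0, 0, 0], 0.01], [[0, 0, 0], [0, 0, 0], 0.01]])

```text
time_s: 21.45
tcp_pos: [0.5516, 0.0913, 0.0496]
ee_rot: [[0.041, -0.002, -0.999], [0.999, -0.004, 0.041], [-0.004, -1.0, 0.002]]
wrist_force: [1.4, -9.3, 0.2]
gripper_width: 0.274
```

jog_arm(series=[[[0, 0, 0], [0, 0, 0], 0.01], [[0, 0, 0], [0, 0, 0], 0.01]])

```text
time_s: 21.7
tcp_pos: [0.5516, 0.0913, 0.0496]
ee_rot: [[0.042, -0.002, -0.999], [0.999, -0.004, 0.042], [-0.004, -1.0, 0.002]]
wrist_force: [2.2, -9.5, -0.4]
gripper_width: 0.272
```

jog_arm(series=[[[0.0003, -0.0001, 0], [0, 0, 0], 0.01], [[0, 0, 0], [0, 0, 0], 0.01], [[0, 0, 0], [0, 0, 0], 0.01], [[0, 0, 0], [0, 0, 0], 0.01], [[0, 0, 0], [0, 0, 0], 0.01], [[0, 0, 0], [0, 0, 0], 0.01], [[0, 0, 0], [0, 0, 0], 0.01]])

```text
time_s: 22.58
tcp_pos: [0.5516, 0.0916, 0.0498]
ee_rot: [[0.042, -0.002, -0.999], [0.999, -0.004, 0.042], [-0.004, -1.0, 0.002]]
wrist_force: [1.1, -8.6, 0.2]
gripper_width: 0.273
```

jog_arm(series=[[[0, 0, 0], [0, 0, 0], 0.01], [[0, 0, 0], [0, 0, 0], 0.01], [[0, 0, 0], [0, 0, 0], 0.01], [[0, 0, 0], [0, 0, 0], 0.01], [[0, 0, 0], [0, 0, 0], 0.01], [[0, 0, 0], [0, 0, 0], 0.01], [[0, 0, 0], [0, 0, 0], 0.01]])

```text
time_s: 23.45
tcp_pos: [0.5516, 0.0916, 0.0498]
ee_rot: [[0.042, -0.002, -0.999], [0.999, -0.004, 0.042], [-0.004, -1.0, 0.002]]
wrist_force: [2.4, -9.5, -0.4]
gripper_width: 0.272
```

jog_arm(series=[[[0.0003, -0.0001, 0], [0, 0, 0], 0.01], [[0.0003, 0, 0], [0, 0, 0], 0.01], [[0, 0, 0], [0, 0, 0], 0.01], [[0, 0, 0], [0, 0, 0], 0.01]])

```text
time_s: 23.95
tcp_pos: [0.5516, 0.092, 0.0499]
ee_rot: [[0.041, -0.003, -0.999], [0.999, -0.004, 0.041], [-0.004, -1.0, 0.002]]
wrist_force: [1.6, -10.4, 0.3]
gripper_width: 0.274
```

```bash
python3 - <<'E'
from h import *
local([.5515,.0897,.0493],87.8)
for _ in range(4):
  I=camera_info("wrist");im=capture("wrist"); print(sense()['wrist_force'].round(1))
for k,z in(('blue',.016),('red',.022),('yellow',.0365)):
  for c in blobs(im,k,100)[0]: print(k,rect(I,c,z))
E
```

```text
t 23.95 tcp [0.5516 0.092  0.0499] yaw 87.63 tilt [-0.0025 -0.004  -1.    ] shift [-2.3  0.6 -0. ] turn -0.17 F [  1.6 -10.4   0.3] j6 -118.7
[  1.3 -10.8  -0.2]
[  2.  -10.   -0.2]
[  2.  -10.4  -0. ]
[ 0.9 -9.9  0.7]
blue [555.2 144.1  86.9  36.2 177.6]
red [537.9 168.6  86.4  11.4 177.8]
yellow [532.9  99.4  77.8  49.  177.6]
```

jog_arm(series=[[[0, 0, 0], [0, 0, 0], 0.01], [[0, 0, 0], [0, 0, 0], 0.01], [[0, 0, 0], [0, 0, 0], 0.01], [[0, 0, 0], [0, 0, 0], 0.01], [[0, 0, 0], [0, 0, 0], 0.01], [[0, 0, 0], [0, 0, 0], 0.01], [[0, 0, 0], [0, 0, 0], 0.01], [[0, 0, 0], [0, 0, 0], 0.01]])

```text
time_s: 25.15
tcp_pos: [0.5516, 0.092, 0.0499]
ee_rot: [[0.041, -0.003, -0.999], [0.999, -0.004, 0.041], [-0.004, -1.0, 0.002]]
wrist_force: [1.3, -10.4, 1.1]
gripper_width: 0.272
```

jog_arm(series=[[[-0.0004, 0, 0], [0, 0, 0], 0.01], [[-0.0004, 0, 0], [0, 0, 0], 0.01], [[-0.0004, 0, 0], [0, 0, 0], 0.01], [[-0.0004, 0, 0], [0, 0, 0], 0.01], [[-0.0004, 0, 0], [0, 0, 0], 0.01], [[-0.0004, 0, 0], [0, 0, 0], 0.01], [[-0.0004, 0, 0], [0, 0, 0], 0.01], [[-0.0004, 0, 0], [0, 0, 0], 0.01], [[-0.0004, 0, 0], [0, 0, 0], 0.01], [[-0.0004, 0, 0], [0, 0, 0], 0.01]])

```text
time_s: 26.4
tcp_pos: [0.5518, 0.0904, 0.0496]
ee_rot: [[0.042, -0.001, -0.999], [0.999, -0.0, 0.042], [-0.0, -1.0, 0.001]]
wrist_force: [0.2, -3.5, -3.8]
gripper_width: 0.274
```

jog_arm(series=[[[-0.001, 0, 0], [0, 0, 0], 0.01], [[-0.001, 0, 0], [0, 0, 0], 0.01], [[-0.002, 0, 0], [0, 0, 0], 0.01], [[-0.004, 0, 0], [0, 0, 0], 0.01], [[-0.006, 0, 0], [0, 0, 0], 0.01], [[0, -0.01, 0], [0, 0, 0], 0.01], [[0, -0.03, 0], [0, 0, 0], 0.01], [[0, -0.04, 0], [0, 0, 0], 0.01], [[0, 0, 0], [0, 0, 0], 0.01]])

```text
time_s: 27.52
tcp_pos: [0.5546, 0.0773, 0.1345]
ee_rot: [[0.041, 0.009, -0.999], [0.999, 0.003, 0.041], [0.003, -1.0, -0.009]]
wrist_force: [0.8, 1.0, -2.5]
gripper_width: 0.273
```

```bash
python3 - <<'E'
from h import *
local([.494,-.352,.13],104)
im=capture("wrist"); I=camera_info("wrist")
cv2.imwrite("pics/w8.png",im[:,:,::-1])
for k,z in(('blue',.016),('red',.022),('yellow',sense()['tcp_pos'][2]-.0127)):
  for c in blobs(im,k,100)[0]: print(k,rect(I,c,z))
E
```

```text
t 27.52 tcp [0.5546 0.0773 0.1345] yaw 87.64 tilt [ 0.0092  0.003  -1.    ] shift [-431.5    2.6   42.9] turn -16.36 F [ 0.8  1.  -2.5] j6 -117.0
blue [555.9 143.   93.1  34.  177.6]
red [552.6 165.6 120.3  11.8 178. ]
yellow [535.7  85.7  81.2  49.2 177.6]
yellow [432.8 106.1   6.3   3.1  87.5]
```

View pics/w8.png

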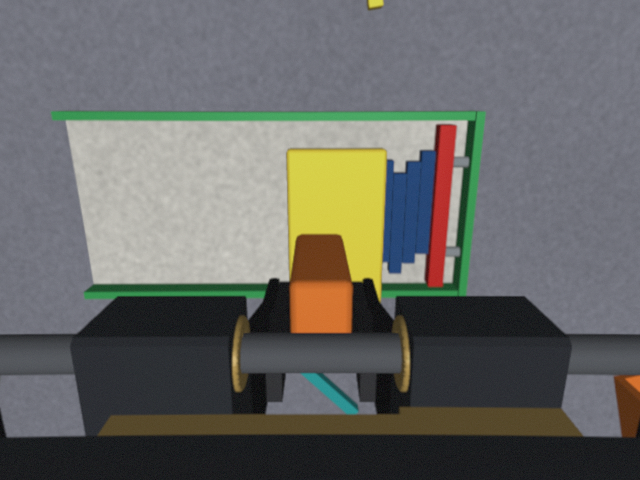

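The picture shows the four rows closed up against the red stop, with the bars around (385–435, 210) and the stop at (442,205). Now I'll take the rake back.

jog_arm(series=[[[-0.03, 0, 0.004], [0, 0, 0], 0.01], [[-0.05, 0, 0.005], [0, 0, 0], 0.01], [[-0.054, 0, 0.006], [0, 0, 0], 0.01], [[-0.054, 0, 0.006], [0, 0, 0], 0.01], [[-0.054, 0, 0.006], [0, -2, 0], 0.01], [[-0.054, 0, 0.006], [0, -3, 0], 0.01], [[-0.054, 0, 0.006], [0, -4, 0], 0.01], [[-0.05, 0, 0.004], [0, -4, 0], 0.01], [[-0.03, 0, 0.002], [0, -3.3, 0], 0.01], [[0, 0, 0], [0, 0, 0], 0.01]])

```text
time_s: 28.82
tcp_pos: [0.5088, -0.3539, 0.1278]
ee_rot: [[-0.237, -0.003, -0.972], [0.972, 0.001, -0.237], [0.002, -1.0, 0.003]]
wrist_force: [0.3, 1.7, -2.3]
gripper_width: 0.273
```

```bash
python3 - <<'E'
from h import *
local([.4917,-.3537,.0457],104)
im=capture("wrist"); I=camera_info("wrist")
for k,z in(('black',.004),('yellow',sense()['tcp_pos'][2]-.0127)):
  for c in blobs(im,k,1000)[0]: print(k,c.reshape(-1,2).mean(0).round(),rect(I,c,z))
E
```

```text
t 28.82 tcp [ 0.5088 -0.3539  0.1278] yaw 103.71 tilt [-0.0029  0.0014 -1.    ] shift [ 4.1 82.2 16.3] turn -0.29 F [ 0.3  1.7 -2.3] j6 -56.4
black [316. 456.] [ 725.1 -298.6  585.3   69.5  102.7]
black [446. 342.] [ 585.3 -223.6  172.4   99.9  132.6]
black [177. 325.] [ 627.8 -457.7  133.3   75.6   86.8]
black [368. 310.] [ 576.2 -290.9   47.9   32.8   13.8]
black [273. 308.] [ 595.4 -375.    50.4   33.2   13.6]
yellow [337. 220.] [ 490.  -348.8   82.2   50.1   13.7]
```

jog_arm(series=[[[0.004, 0, 0.016], [0, -0.3, 0], 0.01], [[0, 0.025, 0], [0, 0, 0], 0.01], [[0, 0.025, 0], [0, 0, 0], 0.01], [[0, 0.02, 0], [0, 0, 0], 0.01], [[0, 0.004, 0], [0, 0, 0], 0.01], [[0, 0, 0], [0, 0, 0], 0.01]])

```text
time_s: 29.62
tcp_pos: [0.4933, -0.3519, 0.0566]
ee_rot: [[-0.246, 0.0, -0.969], [0.969, -0.0, -0.246], [-0.0, -1.0, -0.0]]
wrist_force: [0.5, -0.0, -2.2]
gripper_width: 0.273
```

```bash
python3 - <<'E'
from h import *
local([.4917,-.3537,.0457],104)
im=capture("scene");cv2.imwrite("pics/s9.png",cv2.resize(im[200:320,90:230,::-1],None,fx=4,fy=4))
E
```

```text
t 29.62 tcp [ 0.4933 -0.3519  0.0566] yaw 104.26 tilt [ 2.e-04 -3.e-04 -1.e+00] shift [-1.4 10.9  2. ] turn 0.26 F [ 0.5 -0.  -2.2] j6 -55.5
```

View pics/s9.png

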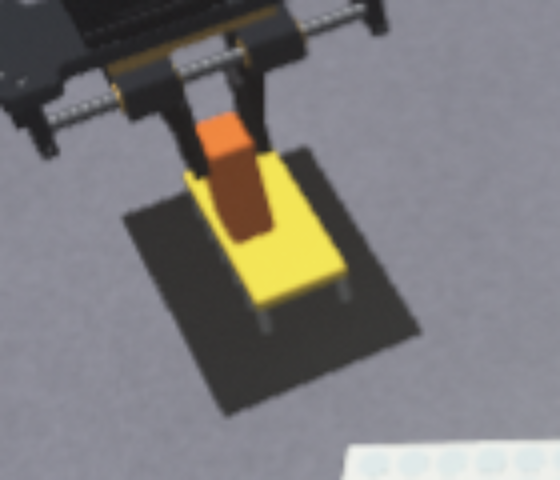

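The rake is over the middle of the pad, about square to it and 1 cm above. I'll lower it gently.

jog_arm(series=[[[-0.001, 0.003, 0.002], [0, 0.2, 0], 0.01], [[0, 0.003, 0], [0, 0, 0], 0.01], [[0, 0.002, 0], [0, 0, 0], 0.01], [[0, 0.001, 0], [0, 0, 0], 0.01], [[0, 0, 0], [0, 0, 0], 0.01], [[0, 0, 0], [0, 0, 0], 0.01]])

```text
time_s: 30.42
tcp_pos: [0.4918, -0.3538, 0.047]
ee_rot: [[-0.242, 0.0, -0.97], [0.97, -0.0, -0.242], [-0.0, -1.0, -0.0]]
wrist_force: [0.5, -1.0, -2.7]
gripper_width: 0.276
```

jog_arm(series=[[[0, 0.0007, 0], [0, 0, 0], 0.01], [[0, 0, 0], [0, 0, 0], 0.01]])

```text
time_s: 30.68
tcp_pos: [0.492, -0.3539, 0.0464]
ee_rot: [[-0.242, 0.0, -0.97], [0.97, -0.0, -0.242], [-0.0, -1.0, -0.0]]
wrist_force: [-0.2, 0.2, -1.9]
gripper_width: 0.272
```

jog_arm(series=[[[0, 0.0007, 0], [0, 0, 0], 0.01], [[0, 0, 0], [0, 0, 0], 0.01]])

```text
time_s: 30.92
tcp_pos: [0.4921, -0.354, 0.0463]
ee_rot: [[-0.242, 0.001, -0.97], [0.97, -0.001, -0.242], [-0.001, -1.0, -0.001]]
wrist_force: [-0.4, 0.5, 2.9]
gripper_width: 0.275
```

jog_arm(series=[[[0, 0, 0], [0, 0, 0], 0.03], [[0, 0, 0], [0, 0, 0], 0.04], [[0, 0, 0], [0, 0, 0], 0.06], [[0, 0, 0], [0, 0, 0], 0.06], [[0, 0, 0], [0, 0, 0], 0.06], [[0, -0.02, 0], [0, 0, 0], 0.06], [[0, -0.04, 0], [0, 0, 0], 0.06], [[0, -0.05, 0], [0, 0, 0], 0.06], [[0, -0.03, -0.02], [0, 0, 0], 0.06], [[0, 0, -0.02], [0, 0, 0], 0.06]])

```text
time_s: 32.17
tcp_pos: [0.5327, -0.3448, 0.1892]
ee_rot: [[-0.242, 0.007, -0.97], [0.97, -0.003, -0.242], [-0.004, -1.0, -0.006]]
wrist_force: [0.1, 0.3, -0.5]
gripper_width: 0.691
```

jog_arm(series=[[[0, 0, -0.04], [0, 0, 0], 0.06], [[0, 0, 0], [0, 0, 0], 0.06], [[0, 0, 0], [0, 0, 0], 0.06]])

```text
time_s: 32.55
tcp_pos: [0.5688, -0.334, 0.1839]
ee_rot: [[-0.242, -0.003, -0.97], [0.97, 0.001, -0.242], [0.002, -1.0, 0.002]]
wrist_force: [-0.4, -0.7, 0.2]
gripper_width: 0.688
```

```bash
python3 - <<'E'
from h import *
local([.4917,-.3537,.0457],104)
im=capture("wrist"); I=camera_info("wrist"); t=capture("top"); J=camera_info("top")
for n,a,i in(("w",im,I),("t",t,J)):
 for k,z in(('black',.004),('yellow',.033),('orange',.1),('blue',.016),('red',.022)):
  for c in blobs(a,k,100)[0]:
    r=rect(i,c,z)
    if r[2]<180 and not(n=='t' and r[1]>250): print(n,k,c.reshape(-1,2).mean(0).round(),r)
o=np.hstack([cv2.resize(im,(400,300)),cv2.resize(t[190:310,220:380],(400,300))])
cv2.imwrite("pics/f.png",o[:,:,::-1])
E
```

```text
t 32.55 tcp [ 0.5688 -0.334   0.1839] yaw 104.03 tilt [-0.0028  0.0011 -1.    ] shift [ -0.7 138.4  79.2] turn 0.03 F [-0.4 -0.7  0.2] j6 -59.6
w black [420. 313.] [ 648.4 -205.5   67.4   57.5  103.1]
w black [222. 313.] [ 698.7 -409.3   66.5   57.2  103.8]
w black [325.  98.] [ 493.1 -349.3  161.8  107.4   14. ]
w yellow [329.  98.] [ 489.1 -346.9  114.1   50.8   14. ]
w orange [317. 102.] [ 491.  -355.6   28.3   23.    14. ]
t yellow [260. 331.] [375.2 115.1  77.    9.7   6.4]
t blue [252. 245.] [558.8 142.9  89.5  37.7 178. ]
t blue [363. 120.] [852.9 -95.3  34.   32.1   1.9]
t red [239. 245.] [556.4 168.2 120.5   9.1 177.7]
```

View pics/f.png

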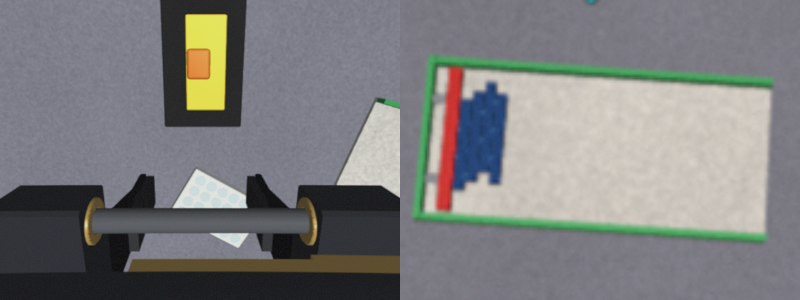

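The rake stands upright on the pad. Its yaw is 14.0°, the same as the pad's, its head is within 3 mm of the pad's middle, and the grip is still on the side it started. The rows are closed up against the stop, so I'm handing in.

```bash
python3 -c "
from station import *
print(finish_job())"
```

```text
the job is handed in; nothing more can be done
None
```

The job is done and handed in at about 32.7 s of the 64 s. I combed the four bars into closed rows against the red stop, pressed them, and put the rake back on its pad.

- **Rows:** the last wrist and top views show the four bars parallel, within about 0.3° of the stop, with no visible gap between them or to the stop. Their ends are staggered sideways by a few millimetres.
- **Pressing:** for about 5 s the push read about 9 to 9.5 N. I then raised it to about 10.3 N for the last 1.2 s or so. The highest reading was 10.8 N.
- **Stop force not confirmed:** the wrist force reads about ±0.7 N noisy. Part of it may have been tine friction on the tray, because the rake touched the floor with a few newtons while pressing. Camera readings of how far the stop moved, about 0.8 mm, agree roughly with 10 N.
- **Rake:** it stands upright and released on the pad, the same way round as before. Its yaw matches the pad's at 14.0°. The head is 3 mm from the pad's middle and the grip 6 mm. This is deliberate: the grip is clamped about 9 mm off the head's middle, so I split the difference.
- **Rake tilt:** it seemed to tilt by roughly 1° in the fingers while pressing, but looked square again after release.
- **Bystanders:** the bottle and yellow bar measured the same before and after. I did not re-measure the well plate, the jar or the turquoise bar, but the arm kept clear of them.

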